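# Pop the round case out of the baby-care organiser and stand it in the bowl

### The job

Press the round push-to-release case in the blue organiser down until it unlatches and let it spring up, then grip it, lift it straight out and set it down upright on the bottom of the ceramic bowl, letting go only once it is down. Leave the square and the slim case latched, and do not knock or shift the other things on the ledge.

Things in the scene. Friction and masses are not known exactly. Their poses are not given: they have to be found in the camera images.
- organiser: blue plastic tray, 105 mm (its x) by 265 mm (its y), floor 8 mm thick, fixed. It carries three blue holders in a row along its y, 85 mm apart, in an order that changes. Clamp jaws at its +x side hold a wooden rattle wand below deck height. Origin at the centre of its underside; x and y along its sides, z up.
- holder_round: the blue holder with the round well: an 80 x 80 mm block 95 mm tall, standing on the tray floor (flat deck 103 mm above the ledge). The well is 46.5 mm wide and goes down its middle. Origin at the centre of its underside, axes parallel to the organiser's. Fixed.
- case: white plastic round case, loose: a cylinder 44 mm across from its underside to 70 mm height, then a blunt cone to a flat crown 20 mm across at 78 mm. About 0.1 kg. Origin at the centre of its underside, z along its axis. It stands upright in the well on a spring lift, loose on it; latched, its underside is 25 mm above the holder's underside.
- case_top (a point): centre of the round case's flat crown. Latched, only the cone shows, the crown 8 mm above the deck, too shallow to grip: press here. Sprung up it stands 42 mm higher, with 42 mm of the straight side above the deck, and can be gripped there and lifted out upwards.
- lift_round (a joint): height of the spring lift under the round case, m: 0 latched, down to -0.0075 when pressed in fully, 0.042 sprung up (end stop). Pressed to at least 0.0055 m below the latched place (about 8 to 12 N; hard stop at 0.0075 m) it unlatches; when let go it rises with the case in about half a second. It does not latch again.
- lift_square (a joint): the same for the square case: it must stay at 0 (latched)
- lift_slim (a joint): the same for the slim case: it must stay at 0 (latched)
- square_top (a point): centre of the top of the square case, 38 x 38 mm, white, in the next holder of the same size; its flat top 6 mm above the deck
- slim_top (a point): centre of the top of the slim oblong case, 56 x 20 mm, white, in the third holder; its flat top 6 mm above the deck
- bowl: white ceramic bowl, loose, 140 mm across the rim, 36 mm tall, walls 4 mm, sloping; flat inner floor about 88 mm across, 5 mm above its underside. Origin at the centre of its underside. It stands to the left or to the right of the organiser (the mug on the other side).
- jar: glass baby jar with a steel lid, 56 mm across, 75 mm tall; bystander, origin at the centre of its underside
- teether: flat leaf-shaped silicone teether, about 90 x 36 x 10 mm, lying flat; bystander, origin at the centre of its underside
- ring: plastic ring lying flat, 64 mm across, 12 mm high; bystander, origin at the centre of its underside
- lotion: lotion bottle, 52 mm across, 130 mm tall; bystander, origin at the centre of its underside
- mug: ceramic mug with a handle, 74 mm across the rim, 85 mm tall; bystander, origin at the centre of its underside
- spoon: baby spoon about 150 mm long, lying flat; bystander, origin at the middle
Mind the look-alikes: they are no part of the job. What is shaped like the case but purple is not meant. Leave any brown look-alike of the bowl alone.

How it is judged:
On the way, in this order (a step that is already met when the one before it is completed fails the run):
1. the round case, pressed in, has unlatched and sprung up (value of joint lift_round above 0.036 m), for 0.1 s.
2. the round case is held by the fingers, clear of its holder (z of case in the frame of holder_round above 0.1 m and contact force between the fingers and case above 0.5 N), for 0.1 s.
3. the round case is down in the bowl, still held (z of case in the frame of bowl between 0.002 and 0.014 m and horizontal distance between case and bowl below 0.03 m and contact force between the fingers and case above 0.3 N), for 0.05 s.
At the end, for the whole second after the job is handed in: The round case stands upright (within 0.12 rad) and at rest on the bowl's floor (its underside less than 14 mm above the bowl's underside, its axis within 30 mm of the bowl's centre), the bowl is upright, and the square and slim cases are still latched (z of case in the frame of bowl between 0.002 and 0.014 m and horizontal distance between case and bowl below 0.03 m and angle between case's own z axis and vertical below 0.12 rad and linear speed of case below 0.02 m/s and angle between bowl's own z axis and vertical below 0.1 rad and value of joint lift_square between -0.003 and 0.008 m and value of joint lift_slim between -0.003 and 0.008 m); the robot touches nothing.
It fails at once if the square or slim case is pressed in by 3 mm or springs up (not (value of joint lift_square between -0.003 and 0.008 m and value of joint lift_slim between -0.003 and 0.008 m)).
It fails at once if a bystander (jar, teether, ring, lotion bottle, mug or spoon) is shifted by more than 30 mm or tipped over (distance of any of jar, teether, ring, lotion, mug, spoon from where it was at the start of the episode above 0.03 m or angle between any of jar, lotion, mug's own z axis and vertical above 0.5 rad).
It also fails if it takes over 48 s, if anything falls off the work surface, if the arm or the gripper's body presses on something with over 40 N, if the wrist force passes 120 N, or if a joint passes its speed limit or range.

### The arm

A 7-joint arm with a two-finger parallel gripper is mounted at the origin on the work surface. World frame = base frame: x ahead of the robot, y to its left, z up, the work surface at z = 0. Lengths are in m, angles in rad, forces in N, time in s.
With the tool pointing down it reaches from about 0.4 to 0.85 m from the base axis. Payload 10.4 kg.
Tool frame: the origin (TCP) lies midway between the tips of the shut fingers; the grasp point (between the pads) lies hold_point_z behind it (hold_point_z is the distance from the TCP to the grasp point, in m); z points along the fingers, y is the line along which they close (so a half turn about z gives the same grasp; the last joint's range is limited). The gripper opens to 87 mm and grips with 3 to 60 N. Pads are 19 mm wide; open, the fingers measure 117 mm over their backs; the gripper's body (75 mm by 190 mm) begins 51 mm behind the grasp point.
Start: joints at [1.211, 0.332, -0.065, 1.46, 0.022, 1.35, -0.088], TCP at [0.207, -0.59, 0.223] pointing down, gripper open.
Joint ranges: [-2.6, 2.6], [-0.5, 2.12], [-1.47, 1.34], [0.16, 2.42], [-1.27, 4.41], [0.06, 2.06], [-2.6, 2.6]. Speed limits (rad/s): [2.22, 2.22, 2.79, 2.79, 3.14, 3.14, 3.14].

### API

Orientations are given as a unit quaternion [x, y, z, w].
In Python, from bench import * gives the robot as it stands. The module is installed in compiled form; this text tells all that it offers.
- The arm moves only by the tool drive_tool, never from a script. Its argument "increments" is a list of rows, each a list of 6 numbers: the shift along the tool's x, y, z scaled (see below), then the turn, a rotation vector about the tool's x, y, z scaled (see below). In form: [[dx, dy, dz, rx, ry, rz], ...]. A call has exactly 5 rows; each row is the pose to reach, as a shift and turn from the pose commanded when the call began, along the tool's axes at that moment; what a row does not reach only later rows make up. The controller multiplies each number of a shift by 300 mm and each number of a turn by pi/4 rad. A row lasts 1/12 s, in which the tool goes at most 41.7 mm and 7.16 degrees, less where a joint would pass 70% of its speed; a pose out of reach is approached as far as the arm can. A call with a number of a shift or a turn outside -1 to 1 is refused whole. A call with a gripper value outside its range is refused whole. "claw" is the closure, from 0 (fully open) to 1 (shut), set as the call begins (left out, the last holds). The fingers move at their own pace and stop on an object; "force" is the grip in N (left out, the last holds). Time passes only in rows, so rows that repeat a pose let the fingers close, or fill a call up. It gives the time, the measured TCP pose, the force, the opening and the grip force at its end, in the units of the state.
- read_state(): the state, without advancing time (a new reading comes with each control period).
- camera(name): name is "scene" or "top" or "wrist"; returns the picture (480x640x3 uint8, blue, green, red); there is no depth.
- get_calibration(name): a dict with "K" (3x3 intrinsics, pixels), "position" and "rotation" of the camera in the world. Camera axes: x right, y down, z forward; pixel columns grow to the right and rows downward; lengths in m; the calibration is good to about 2 mm. A picture is of the moment at which its call begins: read the wrist's pose just before it. get_calibration takes no time and is no camera call; for the wrist camera it gives the pose at the moment of the call.
- close_job(): hands the job in; it is judged then, once.
The state is a dict: "time": time; "joint_positions": joint angles; "joint_vel": joint speeds; "joint_torque": joint torques, N m; "ee_pos": TCP position; "eef_rot": TCP orientation; "ft_force": force on the tool from outside, world axes, zero at the start; "torque": the same for the moment, N m; "width": finger opening in m; "grip_force": force on a finger pad.
Only numpy, scipy, OpenCV 4.12 (cv2) and the standard library are available. Lean on these libraries where they do the work, as an engineer would, in place of code of your own. Each camera call takes 0.05 s, during which the arm holds its last target. There are 200 camera calls.

## Working session

There is one attempt and no reset: what is moved stays moved. The work goes in short steps, Python scripts to look and compute and a tool call to move; the robot and the scene stay as the last step left them, time stands still between calls to the robot, and variables do not carry over. Pictures are saved under pics/ and viewed, at most 10 in all, crops included, and the job is handed in when it is done.

Besides the shell and the picture viewer there is one more tool, called after "Call:" as name(argument=value, ...), one argument or row to a line, values as JSON. drive_tool: Moves the arm, as the interface text tells. Its arguments: {"type":"object","properties":{"increments":{"type":"array","items":{"type":"array","items":{"type":"number"}}},"claw":{"type":"number"},"force":{"type":"number"}},"required":["increments"]}

```bash
mkdir -p pics
python3 - <<'E'
from bench import *
import cv2
s=read_state();print(s)
for n in ["top","scene"]:
    cv2.imwrite(f"pics/{n}1.png",camera(n));print(get_calibration(n))
E
```

```text
{'time': 0.0, 'joint_positions': array([ 1.21139161,  0.33287533, -0.06468475,  1.46099611,  0.02162366,
        1.34985079, -0.08849525]), 'joint_vel': array([ 0.00025291, -0.00025034, -0.00139566, -0.00108913, -0.0017417 ,
       -0.00165018,  0.00020445]), 'joint_torque': array([ 6.24523750e-05, -6.23236442e+01,  2.48649978e-02, -3.89894807e+01,
       -6.12189132e-02,  3.96404858e-02,  1.31968795e-04]), 'ee_pos': array([ 0.2063929 , -0.58951914,  0.22172557]), 'eef_rot': array([ 9.85852067e-01,  1.67616193e-01, -1.66483355e-04, -6.97137497e-04]), 'ft_force': array([ 0.24349084,  0.15471133, -0.53751563]), 'torque': array([ 0.04738124, -0.01569995, -0.02844641]), 'grip_force': 0.0, 'width': 0.0868727402717597}
{'K': array([[456.62956094,   0.        , 321.50463413],
       [  0.        , 456.62956094, 242.4940865 ],
       [  0.        ,   0.        ,   1.        ]]), 'position': array([0.50693455, 0.01604451, 0.93944067]), 'rotation': array([-0.69928819,  0.71430171, -0.01951586,  0.01970332])}
{'K': array([[486.11974151,   0.        , 318.47937832],
       [  0.        , 486.11974151, 239.60999317],
       [  0.        ,   0.        ,   1.        ]]), 'position': array([1.50078088, 0.05203243, 0.76729322]), 'rotation': array([ 0.62627084,  0.6360602 , -0.33067364, -0.30637755])}
```

View pics/top1.png

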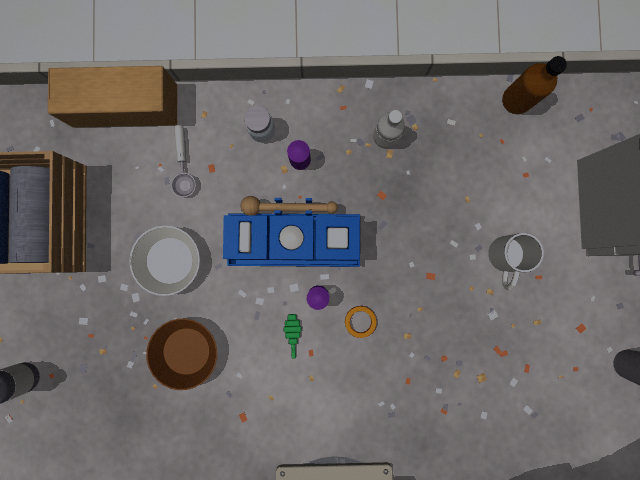

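View pics/scene1.png

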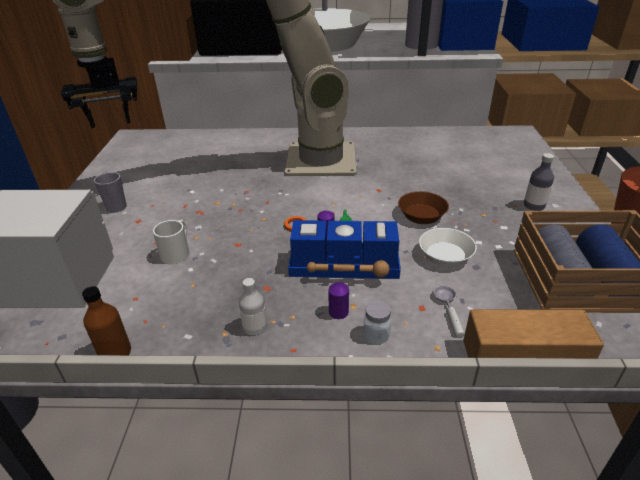

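The top view shows the round crown at about (291,237), between the slim case (245,237) and the square case (338,237). The white bowl's rim is centred near (166,261), and the purple decoys are at (318,297) and (299,155).

```bash
cat > h.py <<'E'
from bench import *
import cv2,numpy as np
from scipy.spatial.transform import Rotation as R
def ray(c,u,v,z):
    d=R.from_quat(c["rotation"]).apply(np.linalg.inv(c["K"])@[u,v,1.]);p=c["position"]
    return p+d*(z-p[2])/d[2]
def proj(c,P):
    q=c["K"]@R.from_quat(c["rotation"]).inv().apply(np.array(P)-c["position"]);return q[:2]/q[2]
def togo(P,yaw):
    """shift in tool units (of 300mm) and turn (of pi/4) to reach P, tool down, closing axis y at yaw (mod pi)"""
    s=read_state();r=R.from_quat(s["eef_rot"]);d=r.inv().apply(np.array(P)-s["ee_pos"])/.3
    best=None
    for k in (0,np.pi):
        t=R.from_euler("z",yaw+k-np.pi/2)*R.from_euler("x",np.pi)*R.from_euler("z",np.pi)
        w=(r.inv()*t).as_rotvec()/(np.pi/4)
        if best is None or abs(w).max()<abs(best).max():best=w
    return d.round(4),best.round(4)
E
python3 - <<'E'
from h import *
im=cv2.imread("pics/top1.png");c=get_calibration("top")
hsv=cv2.cvtColor(im,cv2.COLOR_BGR2HSV)
w=((hsv[...,1]<60)&(hsv[...,2]>140)).astype(np.uint8)
n,l,st,ce=cv2.connectedComponentsWithStats(w)
for i in range(1,n):
    x,y=ce[i]
    if st[i][4]>150 and 100<x<370 and 200<y<310:
        z=.111 if x>215 else .02
        print(st[i],ce[i],ray(c,x,y,z))
b=cv2.inRange(hsv,(100,120,40),(125,255,255));b[:,:200]=0;b[:,400:]=0
cs=max(cv2.findContours(b,0,2)[0],key=cv2.contourArea);print(cv2.minAreaRect(cs))
for p in [(291,237),(245,237),(338,237)]:print(ray(c,*p,.110))
# bowl rim ellipse
for p in [(131,261),(200,261),(166,226),(166,295)]:print("rim",ray(c,*p,.036))
print(get_calibration("wrist"),read_state()["time"])
E
```

```text
[240 223   9  29 241] [243.84647303 236.12033195] [0.56754673 0.15673609 0.111     ]
[130 226  69  70 291] [164.35738832 259.43298969] [0.5305716  0.33275031 0.02      ]
[280 228  19  21 290] [288.51034483 238.67931034] [0.56115608 0.0755986  0.111     ]
[328 228  19  19 349] [337.10601719 237.25787966] [ 0.56186585 -0.01278572  0.111     ]
[ 147  238   46   46 1630] [169.18957055 260.26441718] [0.52869204 0.32302669 0.02      ]
((291.0953369140625, 237.87225341796875), (136.33984375, 55.50223159790039), 0.5672664046287537)
[0.56418811 0.07108594 0.11      ]
[0.56596991 0.15482476 0.11      ]
[ 0.56236788 -0.01445838  0.11      ]
rim [0.52846321 0.39322446 0.036     ]
rim [0.52556555 0.2567559  0.036     ]
rim [0.59647003 0.32383465 0.036     ]
rim [0.46006442 0.32415315 0.036     ]
{'K': array([[404.30438365,   0.        , 318.32103001],
       [  0.        , 404.30438365, 234.66165124],
       [  0.        ,   0.        ,   1.        ]]), 'position': array([ 0.27732372, -0.56399008,  0.38391593]), 'rotation': array([ 0.80752848, -0.57298914, -0.0811441 ,  0.11400365])} 0.1
```

```bash
cat >> h.py <<'E'
def togo(P,yaw):
    s=read_state();r=R.from_quat(s["eef_rot"]);d=r.inv().apply(np.array(P)-s["ee_pos"])/.3
    c,n=np.cos(yaw),np.sin(yaw)
    t=R.from_matrix(np.array([[-n,c,0],[c,n,0],[0,0,-1]]).T)
    return d.round(4),((r.inv()*t).as_rotvec()/(np.pi/4)).round(4)
E
python3 - <<'E'
from h import *
P=(.564,.071,.24);print(togo(P,-.02))
E
```

```text
(array([ 1.8526, -1.6843, -0.0584]), array([-1.4000e-03, -9.0000e-04, -1.5456e+00]))
```

Call:
drive_tool(
  increments=[
    [0.1,-0.09,-0.02,0,0,-0.15],
    [0.2,-0.18,-0.04,0,0,-0.3],
    [0.3,-0.27,-0.06,0,0,-0.45],
    [0.4,-0.36,-0.06,0,0,-0.6],
    [0.5,-0.45,-0.06,0,0,-0.75],
  ],
  claw=1,
  force=20,
)

```text
time: 0.52
ee_pos: [0.3041, -0.4111, 0.2406]
eef_rot: [0.893, 0.449, -0.0, 0.0]
ft_force: [1.0, -0.3, 0.1]
width: 0.0615
grip_force: 0.0
```

```bash
python3 -c "
from h import *
print(togo((.564,.071,.24),-.02))"
```

```text
(array([ 1.8066e+00, -2.6340e-01,  1.3000e-03]), array([ 1.000e-04,  6.000e-04, -7.884e-01]))
```

Call:
drive_tool(
  increments=[
    [0.13,-0.02,0,0,0,-0.15],
    [0.26,-0.04,0,0,0,-0.3],
    [0.39,-0.06,0,0,0,-0.45],
    [0.52,-0.08,0,0,0,-0.6],
    [0.65,-0.1,0,0,0,-0.75],
  ],
)

```text
time: 0.93
ee_pos: [0.3971, -0.2372, 0.2404]
eef_rot: [0.725, 0.689, -0.0, 0.0]
ft_force: [0.3, -0.0, -0.2]
width: 0.0284
grip_force: 0.0
```

```bash
python3 -c "
from h import *
print(togo((.564,.071,.24),-.02))"
```

```text
(array([1.0539e+00, 5.0420e-01, 9.0000e-04]), array([-0.0003,  0.0005, -0.0385]))
```

Call:
drive_tool(
  increments=[
    [0.12,0.058,0,0,0,-0.03],
    [0.24,0.115,0,0,0,-0.03],
    [0.36,0.172,0,0,0,-0.03],
    [0.48,0.23,0,0,0,-0.03],
    [0.6,0.288,0,0,0,-0.03],
  ],
)

```text
time: 1.35
ee_pos: [0.4935, -0.0624, 0.2406]
eef_rot: [0.719, 0.695, -0.0, 0.0]
ft_force: [1.1, -0.7, -0.4]
width: 0.0013
grip_force: 0.0
```

Call:
drive_tool(
  increments=[
    [0.11,0.05,0,0,0,0],
    [0.22,0.1,0,0,0,0],
    [0.32,0.14,0,0,0,0],
    [0.38,0.17,0,0,0,0],
    [0.38,0.17,0,0,0,0],
  ],
)

```text
time: 1.77
ee_pos: [0.5482, 0.0533, 0.2401]
eef_rot: [0.716, 0.698, 0.001, -0.001]
ft_force: [0.0, 0.2, 0.4]
width: 0.0009
grip_force: 0.0
```

```bash
python3 -c "
from h import *
print(togo((.564,.071,.24),-.02))
c=get_calibration('wrist');cv2.imwrite('pics/w1.png',camera('wrist'))
print(read_state()['ee_pos'],proj(c,(.564,.071,.111)),c)"
```

```text
(array([0.0604, 0.051 , 0.0004]), array([-0.0007, -0.0033, -0.0079]))
[0.547749   0.05065447 0.23997804] [340.41281808 201.36580824] {'K': array([[404.30438365,   0.        , 318.32103001],
       [  0.        , 404.30438365, 234.66165124],
       [  0.        ,   0.        ,   1.        ]]), 'position': array([0.54958675, 0.12935415, 0.40239307]), 'rotation': array([ 0.99023459, -0.0130652 , -0.00222003,  0.13877978])}
```

View pics/w1.png

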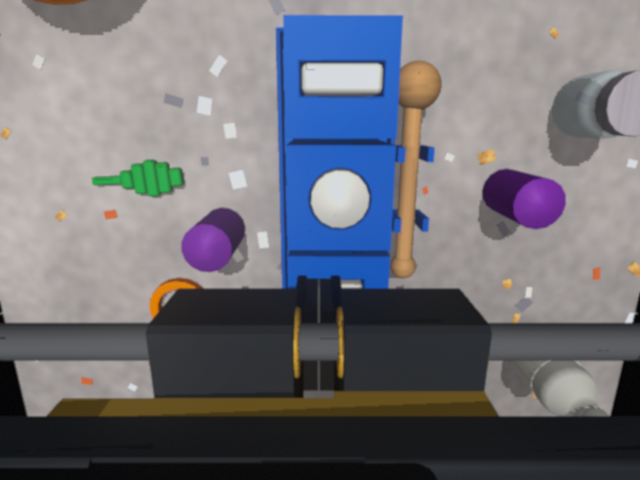

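The wrist view shows the round white case at about (340,199). The slim case is at (342,78), and the square one is partly hidden below.

```bash
python3 -c "
from h import *
c=get_calibration('wrist')
im=cv2.imread('pics/w1.png');h=cv2.cvtColor(im,cv2.COLOR_BGR2HSV)
w=((h[...,1]<70)&(h[...,2]>130)).astype(np.uint8)
n,l,s,ce=cv2.connectedComponentsWithStats(w)
for i in range(1,n):
    if s[i][4]>800: print(s[i],ce[i],ray(c,*ce[i],.104))
b=cv2.inRange(h,(100,120,40),(125,255,255))[:280]
P=[]
i=l[199,340];cs=max(cv2.findContours((l==i).astype(np.uint8),0,1)[0],key=len)[:,0]
pts=np.array([ray(c,*p,.104)[:2] for p in cs]);print(cv2.fitEllipse(pts.astype(np.float32)*1000))
i=l[78,342];print(cv2.minAreaRect(np.array([ray(c,*p,.109)[:2] for p in np.argwhere(l==i)[:,::-1]],np.float32)*1000))
print(togo((.564,.071,.14),-.02))
"
```

```text
[     0      0    640    323 138369] [306.49862325 152.1288728 ] [0.53973371 0.10377417 0.104     ]
[ 302   63   81   30 2371] [341.71657528  77.44917756] [0.56588399 0.15370961 0.104     ]
[ 311  170   59   58 2692] [339.52191679 198.61292719] [0.56318114 0.06891594 0.104     ]
[  15  360  139   56 5301] [ 80.57140162 381.38521034] [ 0.3390198  -0.08380215  0.104     ]
[ 486  361   69   55 1453] [509.5726084  396.31589814] [ 0.70799374 -0.1089926   0.104     ]
[ 544  361   78   54 3061] [582.85919634 386.46096047] [ 0.76988174 -0.1007348   0.104     ]
((563.1710815429688, 68.48030853271484), (43.174983978271484, 43.733367919921875), 12.104524612426758)
((565.7112426757812, 153.13909912109375), (18.423175811767578, 54.257362365722656), 88.35861206054688)
(array([0.0689, 0.0526, 0.3333]), array([-0.0014, -0.0017, -0.0105]))
```

Call:
drive_tool(
  increments=[
    [0.064,0.051,0.1,0,0,-0.01],
    [0.064,0.051,0.2,0,0,-0.01],
    [0.064,0.051,0.3,0,0,-0.01],
    [0.064,0.051,0.37,0,0,-0.01],
    [0.064,0.051,0.37,0,0,-0.01],
  ],
)

```text
time: 2.23
ee_pos: [0.5608, 0.0646, 0.1249]
eef_rot: [0.716, 0.698, -0.003, -0.002]
ft_force: [0.3, -0.7, -0.7]
width: 0.0005
grip_force: 0.0
```

Call:
drive_tool(
  increments=[
    [0,0,0,0,0,0],
    [0,0,0,0,0,0],
    [0,0,0.02,0,0,0],
    [0,0,0.02,0,0,0],
    [0,0,0.02,0,0,0],
  ],
)

```text
time: 2.65
ee_pos: [0.5639, 0.0667, 0.1241]
eef_rot: [0.716, 0.698, 0.0, 0.0]
ft_force: [-0.6, 0.7, -0.0]
width: 0.0005
grip_force: 0.0
```

```bash
python3 -c "
from h import *
s=read_state();print(s['ee_pos'],s['ft_force']);print(togo((.5635,.0695,.105),-.02))"
```

```text
[0.56391255 0.06668339 0.1241187 ] [-0.56117669  0.67953707 -0.00464095]
(array([ 0.0094, -0.0017,  0.0637]), array([ 0.0011,  0.0003, -0.006 ]))
```

Call:
drive_tool(
  increments=[
    [0.008,0,0.02,0,0,0],
    [0.008,0,0.035,0,0,0],
    [0.008,0,0.045,0,0,0],
    [0.008,0,0.055,0,0,0],
    [0.008,0,0.06,0,0,0],
  ],
)

```text
time: 3.07
ee_pos: [0.5643, 0.0696, 0.1061]
eef_rot: [0.716, 0.699, 0.001, 0.0]
ft_force: [-1.1, -0.0, 9.7]
width: 0.0005
grip_force: 5.0
```

Call:
drive_tool(
  increments=[
    [0,0,0.002,0,0,0],
    [0,0,0.003,0,0,0],
    [0,0,0.004,0,0,0],
    [0,0,0.004,0,0,0],
    [0,0,0.004,0,0,0],
  ],
)

```text
time: 3.48
ee_pos: [0.5644, 0.0696, 0.1052]
eef_rot: [0.716, 0.699, 0.001, 0.0]
ft_force: [-1.4, 0.6, 8.3]
width: 0.0006
grip_force: 4.3
```

Call:
drive_tool(
  increments=[
    [0,0,0.002,0,0,0],
    [0,0,0.004,0,0,0],
    [0,0,0.004,0,0,0],
    [0,0,0.004,0,0,0],
    [0,0,0.004,0,0,0],
  ],
)

```text
time: 3.9
ee_pos: [0.5644, 0.0696, 0.104]
eef_rot: [0.716, 0.698, 0.001, 0.001]
ft_force: [-1.7, 0.5, 9.1]
width: 0.0004
grip_force: 4.5
```

Call:
drive_tool(
  increments=[
    [0,0,-0.05,0,0,0],
    [0,0,-0.13,0,0,0],
    [0,0,-0.22,0,0,0],
    [0,0,-0.31,0,0,0],
    [0,0,-0.36,0,0,0],
  ],
)

```text
time: 4.32
ee_pos: [0.5645, 0.0696, 0.2138]
eef_rot: [0.716, 0.698, 0.001, 0.001]
ft_force: [0.6, 0.3, -0.1]
width: 0.0003
grip_force: 0.0
```

Call:
drive_tool(
  increments=[
    [0,0,-0.05,0,0,0],
    [0,0,-0.05,0,0,0],
    [0,0,-0.05,0,0,0],
    [0,0,-0.05,0,0,0],
    [0,0,-0.05,0,0,0],
  ],
  claw=0,
)

```text
time: 4.73
ee_pos: [0.5632, 0.0691, 0.2248]
eef_rot: [0.716, 0.698, -0.001, -0.001]
ft_force: [-0.2, 0.5, 0.1]
width: 0.0259
grip_force: 0.0
```

Call:
drive_tool(
  increments=[
    [0,0,0,0,0,0],
    [0,0,0,0,0,0],
    [0,0,0,0,0,0],
    [0,0,0,0,0,0],
    [0,0,0,0,0,0],
  ],
)

```text
time: 5.15
ee_pos: [0.5637, 0.0692, 0.226]
eef_rot: [0.716, 0.698, -0.0, 0.0]
ft_force: [-0.5, -0.2, -0.4]
width: 0.0591
grip_force: 0.0
```

```bash
python3 -c "
from h import *
c=get_calibration('wrist');cv2.imwrite('pics/w2.png',camera('wrist'))
print(read_state()['ee_pos'],proj(c,(.5635,.0695,.153)),proj(c,(.5635,.0695,.111)))
print(togo((.5635,.0695,.115),-.02))"
```

```text
[0.56373156 0.06925089 0.22609124] [319.31161811 247.75422528] [319.19561196 229.52164417]
(array([ 0.0008, -0.0008,  0.3703]), array([ 0.    ,  0.0001, -0.0057]))
```

View pics/w2.png

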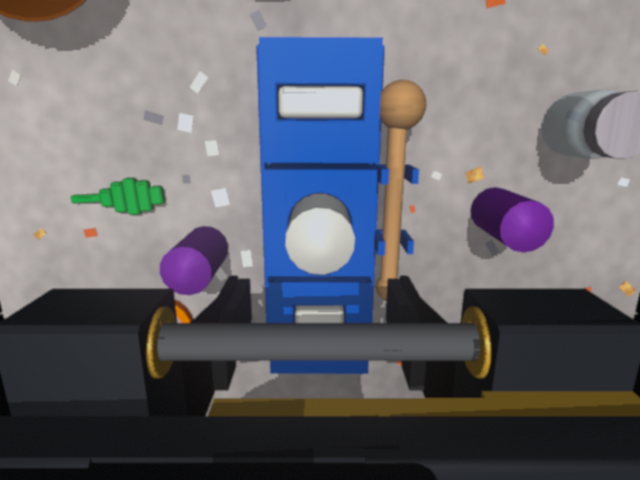

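The case has sprung up and its crown is centred at about (320,241), between the opened fingers. I'll descend and grip.

Call:
drive_tool(
  increments=[
    [0,0,0,0,0,0],
    [0,0,0.03,0,0,0],
    [0,0,0.07,0,0,0],
    [0,0,0.11,0,0,0],
    [0,0,0.15,0,0,0],
  ],
)

```text
time: 5.62
ee_pos: [0.5633, 0.0691, 0.1793]
eef_rot: [0.716, 0.698, -0.0, -0.0]
ft_force: [0.2, 0.4, -0.7]
width: 0.0859
grip_force: 0.0
```

Call:
drive_tool(
  increments=[
    [0,0,0.06,0,0,0],
    [0,0,0.12,0,0,0],
    [0,0,0.17,0,0,0],
    [0,0,0.215,0,0,0],
    [0,0,0.215,0,0,0],
  ],
)

```text
time: 6.03
ee_pos: [0.5618, 0.0688, 0.1131]
eef_rot: [0.716, 0.698, -0.002, -0.002]
ft_force: [-0.4, 0.7, -0.2]
width: 0.0871
grip_force: 0.0
```

Call:
drive_tool(
  increments=[
    [0,0,0,0,0,0],
    [0,0,0,0,0,0],
    [0,0,0,0,0,0],
    [0,0,0,0,0,0],
    [0,0,0,0,0,0],
  ],
  claw=1,
  force=15,
)

```text
time: 6.45
ee_pos: [0.5641, 0.0693, 0.1173]
eef_rot: [0.716, 0.698, 0.0, 0.0]
ft_force: [-0.5, -0.5, -0.6]
width: 0.0615
grip_force: 0.0
```

Call:
drive_tool(
  increments=[
    [0,0,0,0,0,0],
    [0,0,0,0,0,0],
    [0,0,0,0,0,0],
    [0,0,0,0,0,0],
    [0,0,0,0,0,0],
  ],
)

```text
time: 6.87
ee_pos: [0.5638, 0.0692, 0.1168]
eef_rot: [0.716, 0.698, 0.0, 0.0]
ft_force: [0.0, 0.5, 1.5]
width: 0.0436
grip_force: 15.0
```

Call:
drive_tool(
  increments=[
    [0,0,-0.04,0,0,0],
    [0,0,-0.1,0,0,0],
    [0,0,-0.17,0,0,0],
    [0,0,-0.24,0,0,0],
    [0,0,-0.3,0,0,0],
  ],
)

```text
time: 7.28
ee_pos: [0.5638, 0.0695, 0.2089]
eef_rot: [0.716, 0.699, 0.0, 0.0]
ft_force: [0.7, 0.1, -0.5]
width: 0.0433
grip_force: 15.0
```

Call:
drive_tool(
  increments=[
    [0,0,0,0,0,0],
    [0,0,0,0,0,0],
    [0,0,0,0,0,0],
    [0,0,0,0,0,0],
    [0,0,0,0,0,0],
  ],
)

```text
time: 7.7
ee_pos: [0.5632, 0.0691, 0.2057]
eef_rot: [0.716, 0.698, -0.001, -0.001]
ft_force: [0.3, 0.5, -0.7]
width: 0.0437
grip_force: 15.0
```

```bash
python3 -c "
from h import *
s=read_state();print(s['ee_pos'],s['width'],s['grip_force']);print(togo((.528,.325,.2),-.02))
im=cv2.imread('pics/top1.png');h=cv2.cvtColor(im,cv2.COLOR_BGR2HSV);c=get_calibration('top')
m=((h[...,1]<60)&(h[...,2]>140)).astype(np.uint8);n,l,st,ce=cv2.connectedComponentsWithStats(m)
i=l[260,169];cs=max(cv2.findContours((l==i).astype(np.uint8),0,1)[0],key=len)[:,0]
print(cv2.fitEllipse(np.array([ray(c,*p,.005)[:2] for p in cs],np.float32)*1000))"
```

```text
[0.56321983 0.06906516 0.20572431] 0.04365065438246651 14.999869750026846
(array([ 0.85  , -0.1382,  0.0191]), array([-0.002 ,  0.0002, -0.0057]))
((529.1725463867188, 328.0373229980469), (91.3126449584961, 91.39433288574219), 178.41177368164062)
```

Call:
drive_tool(
  increments=[
    [0.08,-0.013,0,0,0,0],
    [0.18,-0.03,0,0,0,0],
    [0.29,-0.047,0,0,0,0],
    [0.4,-0.065,0,0,0,0],
    [0.5,-0.082,0,0,0,0],
  ],
)

```text
time: 8.12
ee_pos: [0.542, 0.2215, 0.2061]
eef_rot: [0.716, 0.698, -0.0, -0.0]
ft_force: [0.7, 0.7, -0.4]
width: 0.0429
grip_force: 15.0
```

Call:
drive_tool(
  increments=[
    [0.1,-0.016,0,0,0,0],
    [0.19,-0.03,0,0,0,0],
    [0.27,-0.044,0,0,0,0],
    [0.33,-0.054,0,0,0,0],
    [0.355,-0.058,0,0,0,0],
  ],
)

```text
time: 8.53
ee_pos: [0.5263, 0.3297, 0.2059]
eef_rot: [0.714, 0.7, -0.0, -0.001]
ft_force: [-0.7, 0.5, -0.8]
width: 0.044
grip_force: 15.0
```

Call:
drive_tool(
  increments=[
    [0,0,0.03,0,0,0],
    [0,0,0.07,0,0,0],
    [0,0,0.12,0,0,0],
    [0,0,0.16,0,0,0],
    [0,0,0.18,0,0,0],
  ],
)

```text
time: 8.95
ee_pos: [0.528, 0.3241, 0.1497]
eef_rot: [0.716, 0.698, -0.002, 0.0]
ft_force: [-0.5, -0.9, -2.1]
width: 0.0435
grip_force: 15.0
```

```bash
python3 -c "
from h import *
c=get_calibration('wrist');cv2.imwrite('pics/w3.png',camera('wrist'));cv2.imwrite('pics/s3.png',cv2.resize(camera('scene')[150:320,330:560],None,fx=3,fy=3))
s=read_state();print(s['ee_pos'],s['width'])
print(togo((.5285,.326,.048),-.02))"
```

```text
[0.52787866 0.32499696 0.15084234] 0.043462221436374744
(array([0.004 , 0.0027, 0.3428]), array([-0.0026,  0.0023, -0.0075]))
```

View pics/w3.png

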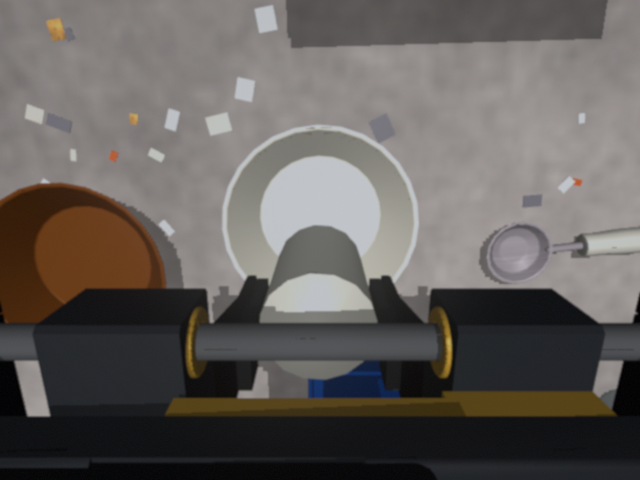

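View pics/s3.png

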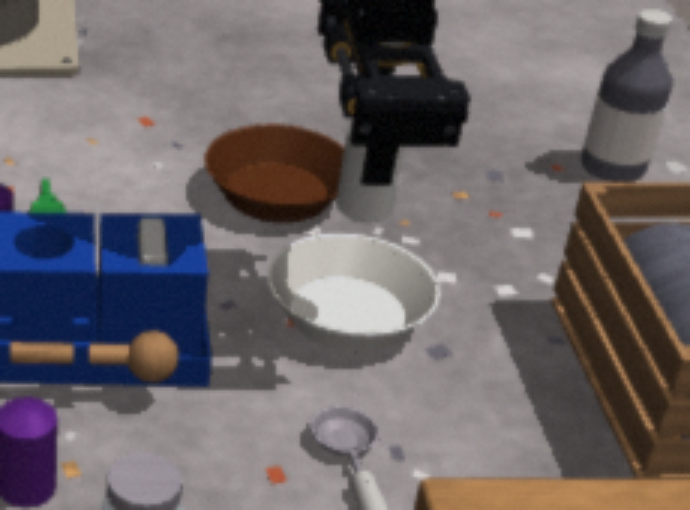

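Both views show the case upright in the grip over the white bowl. In the wrist view the rim spans columns 222–418, so it is centred at 320.

Call:
drive_tool(
  increments=[
    [0.004,0.002,0.05,0,0,0],
    [0.004,0.002,0.12,0,0,0],
    [0.004,0.002,0.19,0,0,0],
    [0.004,0.002,0.25,0,0,0],
    [0.004,0.002,0.28,0,0,0],
  ],
)

```text
time: 9.47
ee_pos: [0.528, 0.327, 0.0661]
eef_rot: [0.716, 0.698, -0.001, -0.0]
ft_force: [-0.1, -0.4, -1.5]
width: 0.0434
grip_force: 15.0
```

Call:
drive_tool(
  increments=[
    [0,0,0,0,0,0],
    [0,0,0.01,0,0,0],
    [0,0,0.02,0,0,0],
    [0,0,0.03,0,0,0],
    [0,0,0.04,0,0,0],
  ],
)

```text
time: 9.88
ee_pos: [0.5291, 0.3281, 0.0572]
eef_rot: [0.716, 0.698, 0.001, 0.0]
ft_force: [-0.0, 0.3, -0.9]
width: 0.0436
grip_force: 15.0
```

```bash
python3 -c "
from h import *
s=read_state();print(s['ee_pos'],s['ft_force']);print(togo((.5285,.326,.0468),-.02))
c=get_calibration('wrist');im=camera('wrist');cv2.imwrite('pics/w4.png',im)
h=cv2.cvtColor(im,cv2.COLOR_BGR2HSV)
for u in (280,320,360): print(h[60:240:6,u,1:].tolist())
print(proj(c,(.528,.396,.036)))"
```

```text
[0.52912359 0.32813403 0.05720115] [-0.04703906  0.26930442 -0.90234189]
(array([-0.0072, -0.0019,  0.0347]), array([ 0.0016, -0.0007, -0.0059]))
[[13, 137], [15, 140], [13, 139], [15, 138], [13, 137], [13, 136], [13, 137], [13, 138], [13, 137], [13, 138], [13, 140], [12, 143], [12, 144], [12, 143], [9, 189], [17, 139], [15, 117], [15, 116], [17, 117], [17, 117], [15, 117], [17, 120], [9, 190], [11, 192], [11, 192], [11, 192], [9, 191], [11, 192], [11, 192], [9, 191]]
[[15, 136], [15, 138], [13, 140], [14, 141], [13, 138], [13, 136], [13, 135], [13, 136], [13, 138], [13, 139], [13, 139], [13, 138], [15, 138], [3, 168], [16, 171], [17, 118], [15, 118], [17, 118], [17, 119], [17, 119], [12, 169], [9, 191], [9, 191], [11, 192], [11, 192], [11, 192], [11, 192], [11, 192], [10, 103], [7, 103]]
[[13, 138], [11, 137], [13, 138], [13, 138], [13, 139], [13, 139], [13, 140], [13, 140], [13, 140], [14, 141], [13, 141], [13, 141], [13, 137], [11, 136], [3, 164], [11, 181], [17, 122], [17, 120], [17, 122], [17, 123], [16, 124], [16, 125], [6, 182], [11, 192], [11, 192], [11, 192], [11, 192], [9, 191], [11, 192], [11, 192]]
[313.7267535  138.36293035]
```

View pics/w4.png

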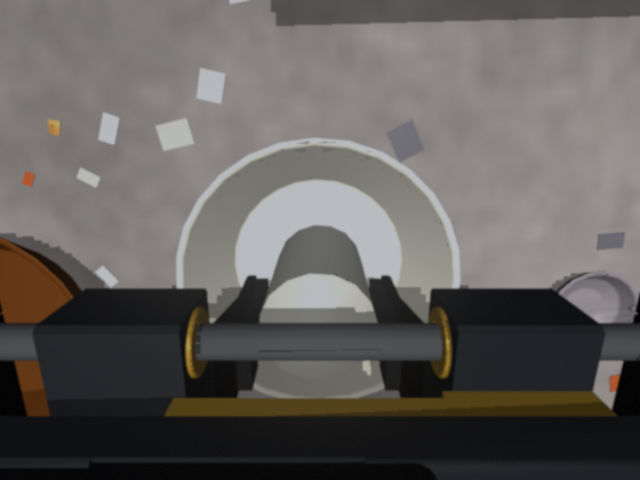

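The case is inside the bowl. Its rim's far edge is at row 139 against a predicted 138, so the bowl position is confirmed.

Call:
drive_tool(
  increments=[
    [-0.004,0,0.008,0,0,0],
    [-0.004,0,0.014,0,0,0],
    [-0.004,0,0.02,0,0,0],
    [-0.004,0,0.026,0,0,0],
    [-0.004,0,0.03,0,0,0],
  ],
)

```text
time: 10.35
ee_pos: [0.5286, 0.3266, 0.0474]
eef_rot: [0.716, 0.698, -0.0, 0.0]
ft_force: [-0.0, 0.9, -0.7]
width: 0.0434
grip_force: 15.0
```

Call:
drive_tool(
  increments=[
    [0,0,0,0,0,0],
    [0,0,0,0,0,0],
    [0,0,0.002,0,0,0],
    [0,0,0.004,0,0,0],
    [0,0,0.004,0,0,0],
  ],
)

```text
time: 10.77
ee_pos: [0.5288, 0.3269, 0.0469]
eef_rot: [0.716, 0.698, 0.0, 0.0]
ft_force: [-0.5, -0.9, 2.0]
width: 0.0437
grip_force: 15.0
```

Call:
drive_tool(
  increments=[
    [0,0,0.001,0,0,0],
    [0,0,0.002,0,0,0],
    [0,0,0.002,0,0,0],
    [0,0,0.002,0,0,0],
    [0,0,0.002,0,0,0],
  ],
)

```text
time: 11.18
ee_pos: [0.5289, 0.3269, 0.0467]
eef_rot: [0.716, 0.698, 0.0, 0.0]
ft_force: [-1.9, -1.2, 8.4]
width: 0.0429
grip_force: 15.0
```

Call:
drive_tool(
  increments=[
    [0,0,0,0,0,0],
    [0,0,0,0,0,0],
    [0,0,0,0,0,0],
    [0,0,0,0,0,0],
    [0,0,0,0,0,0],
  ],
  claw=0,
)

```text
time: 11.6
ee_pos: [0.5285, 0.3266, 0.0456]
eef_rot: [0.716, 0.698, -0.0, -0.0]
ft_force: [-0.1, -0.8, 0.5]
width: 0.069
grip_force: 0.0
```

Call:
drive_tool(
  increments=[
    [0,0,0,0,0,0],
    [0,0,0,0,0,0],
    [0,0,0,0,0,0],
    [0,0,0,0,0,0],
    [0,0,0,0,0,0],
  ],
)

```text
time: 12.02
ee_pos: [0.5286, 0.3267, 0.0458]
eef_rot: [0.716, 0.698, 0.0, 0.0]
ft_force: [0.6, 0.2, 0.1]
width: 0.0865
grip_force: 0.0
```

Call:
drive_tool(
  increments=[
    [0,0,-0.03,0,0,0],
    [0,0,-0.09,0,0,0],
    [0,0,-0.17,0,0,0],
    [0,0,-0.26,0,0,0],
    [0,0,-0.35,0,0,0],
  ],
)

```text
time: 12.43
ee_pos: [0.5283, 0.3267, 0.1526]
eef_rot: [0.716, 0.699, -0.0, -0.0]
ft_force: [0.7, -0.1, -0.4]
width: 0.0871
grip_force: 0.0
```

Call:
drive_tool(
  increments=[
    [0,0,-0.08,0,0,0],
    [0,0,-0.15,0,0,0],
    [0,0,-0.2,0,0,0],
    [0,0,-0.2,0,0,0],
    [0,0,-0.2,0,0,0],
  ],
)

```text
time: 12.85
ee_pos: [0.5288, 0.327, 0.2119]
eef_rot: [0.716, 0.698, 0.001, 0.0]
ft_force: [0.2, 0.6, -0.8]
width: 0.0869
grip_force: 0.0
```

```bash
python3 -c "
from h import *
cv2.imwrite('pics/s5.png',camera('scene'))
print(read_state()['ee_pos'])"
```

```text
[0.52850551 0.32653105 0.21072797]
```

View pics/s5.png

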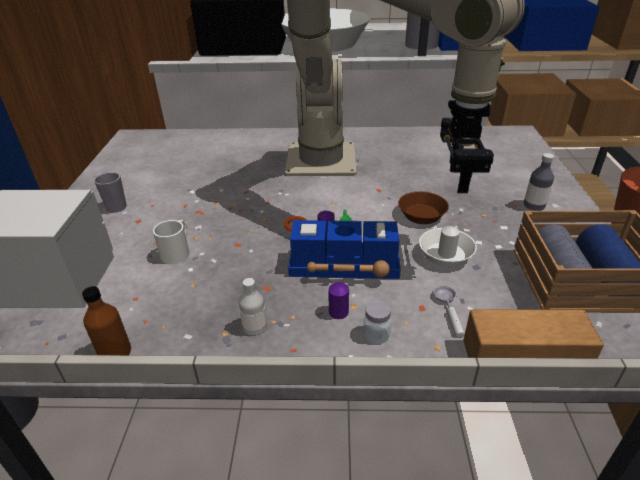

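The case stands upright in the white bowl at about (449,243). The other objects look unmoved and the gripper is clear, so I'm handing the job in.

```bash
python3 -c "
from bench import *
print(close_job())"
```

```text
the job is handed in; nothing more can be done
None
```

The round case was pressed, sprang up and now stands upright on the floor of the white bowl; the final picture shows nothing else moved, and I handed the job in at about 13 s (no verdict was returned).

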